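# Centre the owl on the modelling turntable and turn it to the sketch pad

## Task

Set up the little wooden owl as a drawing model: with light fingertip taps low on its foot, centre it on the small turntable's wheel without tipping it over, and push the wheel's orange tab round until the owl, riding on the wheel, looks at the middle of the sketch pad. Only touch and push, do not pinch or lift anything, and leave the pad, book, pencil, eraser and sharpener where they lie; at the end the owl stands upright and everything is still.

Things in the scene. Friction and masses are not known exactly. Their poses are not given: they have to be found in the camera images.
- owl: turned wooden owl, 59 mm tall, 60 g. Origin at the centre of its underside, z up; its face (white eyes, brass beak) looks along +x. Round dark foot, 42 mm across, 8 mm high, its widest part (body 36 mm, head 32 mm). The underside is flat over the middle 22 mm and curves up beyond: it rocks about 8 degrees and back when tapped, slides if pushed low (friction about 0.6), may fall if pushed high
- turntable: small fixed turntable; origin on the table at its axis, z up. Dark cast foot 104 mm across; on it a round aluminium wheel 112 mm across with dark concentric rings on its top, which lies 30 mm above the table. The wheel turns freely about the vertical axis with light friction (about 0.012 N m) and stays where it is left.
- wheel_center (a point): the wheel's axis at the level of its top face, 30 mm above the table: where the middle of the owl's foot belongs
- tab (a point): middle of the orange finger tab that sticks out from the wheel's rim: 85 mm from the axis, 24.5 mm above the table. The tab is 14 mm wide, 11 mm thick (19 to 30 mm above the table, flush with the wheel's top), its round end reaches 98 mm from the axis. It turns with the wheel, pushed sideways (about 0.2 N); with the fingertips too deep the gripper body may touch the owl.
- wheel (a joint): angle of the wheel (rad), growing anticlockwise seen from above; turns either way, with no stop within three quarters of a turn of any start
- sketch_pad: white sketch pad lying flat, 210 x 150 x 9 mm (its x, y, z), origin at the centre of its underside: the owl is to look at it
- tan_book: tan paperback book lying flat, 190 x 124 x 22 mm, origin at the centre of its underside; a bystander (pad and book may have changed places)
- pencil_red: red pencil lying flat, 9 x 170 x 9 mm, origin at the middle of its underside, long axis y; a bystander
- eraser: white eraser in a blue sleeve, 21 x 45 x 13 mm, origin at the middle of its underside; a bystander
- sharpener: small metal pencil sharpener, 15 x 25 x 12 mm, origin at the middle of its underside; a bystander

How it is judged:
At the end, for the whole second after the job is handed in: The owl stands upright (within 0.08 rad) and still on the wheel, the middle of its foot within 6 mm of the wheel's axis; its line of sight passes within 70 mm of the middle of the sketch pad, which lies in front of its face; the wheel has been turned (tab moved more than 12 mm) and is at rest (horizontal distance between owl and wheel_center below 0.006 m and angle between owl's own z axis and vertical below 0.08 rad and z of owl in the frame of turntable between 0.027 and 0.034 m and x of sketch_pad in the frame of owl above 0.1 m and y of sketch_pad in the frame of owl between -0.07 and 0.07 m and distance of tab from where it was at the start of the episode above 0.012 m and linear speed of owl below 0.02 m/s and velocity of joint wheel between -0.05 and 0.05 rad/s); the robot touches nothing.
It fails at once if the owl is tipped by more than 0.35 rad or knocked off the wheel (angle between owl's own z axis and vertical above 0.35 rad or z of owl in the frame of turntable below 0.02 m).
It fails at once if the owl is lifted more than 12 mm off the wheel (z of owl in the frame of turntable above 0.042 m).
It fails at once if the owl or the tab is pinched between the fingers ((contact force between the fingers and owl above 0.2 N and horizontal distance between the grasp point and owl below 0.011 m) or (contact force between the fingers and turntable above 0.2 N and horizontal distance between the grasp point and tab below 0.008 m and height (world z) of the grasp point below 0.045 m)).
It fails at once if the owl is struck or pressed with more than 8 N (contact force between the arm and owl above 8 N).
It fails at once if the pad, book, pencil, eraser or sharpener is displaced by more than 20 mm (distance of any of sketch_pad, tan_book, pencil_red, eraser, sharpener from where it was at the start of the episode above 0.02 m).
It also fails if it takes over 72 s, if anything falls off the work surface, if the arm or the gripper's body presses on something with over 40 N, if the wrist force passes 120 N, or if a joint passes its speed limit or range.

## Robot

A 7-joint arm with a two-finger parallel gripper is mounted at the origin on the work surface; the furniture and walls round the work are solid. World frame = base frame: x ahead of the robot, y to its left, z up, the work surface at z = 0. Lengths are in m, angles in rad, forces in N, time in s.
With the tool pointing down it reaches from about 0.425 to 0.875 m from the base axis. Payload 4.7 kg.
Tool frame: the origin (TCP) lies at the very end of the fingers, on their centre line; the grasp point (between the pads) lies 19 mm behind it; z points along the fingers, y is the line along which they close (so a half turn about z gives the same grasp; the last joint's range is limited). The gripper opens to 87 mm and grips with 3 to 60 N. Pads are 19 mm wide; open, the fingers measure 117 mm over their backs; the gripper's body (75 mm by 190 mm) begins 51 mm behind the grasp point.
Start: joints at [1.179, 0.321, -0.07, 1.45, 0.023, 1.371, -0.057], TCP at [0.257, -0.597, 0.223] pointing down, gripper open.
Joint ranges: [-2.86, 2.86], [-0.3, 2.09], [-1.38, 1.24], [0.06, 2.45], [-1.56, 4.7], [0.09, 2.05], [-2.69, 2.69]. Speed limits (rad/s): [2.57, 2.57, 3.14, 3.14, 3.14, 3.14, 3.14].

## Interface

Orientations are given as a unit quaternion [w, x, y, z].
In Python, from rig import env gives the robot as it stands. Calls block until the motion is done:
- env.reach(position, orientation): joint-space move of the TCP to a pose.
- env.movel(position, rotation=None, max_speed=0.15): straight line of the TCP; rotation=None keeps the orientation; max_speed is the mean speed in m/s.
- env.move_j(angles): joint-space move.
- env.ungrasp() and env.clamp(grasp_force=None): open the fingers fully, or close them until they stop; grasp_force is the grip in N (None keeps the last).
- env.wait(seconds).
- env.ik(position, orientation): joint angles nearest the present ones, or None.
- env.read_state(): the state.
- env.grab_frame(name): name is "scene" or "top" or "wrist"; returns a dict with "frame" (420x560x3 uint8, blue, green, red), "fx", "fy", "cx", "cy" (pixels), "rvec" (rotation vector, rad) and "tvec" (3), from world to camera coordinates, as OpenCV has them; the wrist camera has in their place "mount" (4x4, takes a point from camera to tool coordinates, whose origin is the TCP and whose axes are the flange's). Camera axes: x right, y down, z forward; pixel columns grow to the right and rows downward; lengths in m; the calibration is good to about 2 mm. A picture is of the moment at which its call begins: read the wrist's pose just before it. There is no depth.
A pose or a line that the arm cannot do raises env.Unreachable and nothing moves.
- env.finish_job(): hands the job in; it is judged then, once.
The state is a dict: "clock": time; "joints": joint angles; "qvel": joint speeds; "tau": joint torques, N m; "eef_pos": TCP position; "orientation": TCP orientation; "ft_force": force on the tool from outside, world axes, zero at the start; "ft_torque": the same for the moment, N m; "width": finger opening in m; "grasp_force": force on a finger pad.
Only numpy, scipy, OpenCV 4.12 (cv2) and the standard library are available. Lean on these libraries where they do the work, as an engineer would, in place of code of your own. Each camera call takes 0.05 s, during which the arm holds its last target. There are 200 camera calls.

## Working session

There is one attempt and no reset: what is moved stays moved. The work goes in short steps, each a Python script; the robot and the scene stay as the last script left them, time stands still between calls to the robot, and variables do not carry over. Pictures are saved under pics/ and viewed, at most 10 in all, crops included, and the job is handed in when it is done.

```bash
ls; mkdir -p pics; cat > h.py <<'E'
import numpy as np, cv2
from rig import env
def ray(f,uv):
    R=cv2.Rodrigues(np.array(f["rvec"],float))[0]; t=np.array(f["tvec"],float).ravel()
    d=R.T@np.array([(uv[0]-f["cx"])/f["fx"],(uv[1]-f["cy"])/f["fy"],1.]); return -R.T@t,d
def pt(f,uv,z):
    o,d=ray(f,uv); return o+d*(z-o[2])/d[2]
def proj(f,P):
    K=np.array([[f["fx"],0,f["cx"]],[0,f["fy"],f["cy"]],[0,0,1.]])
    return cv2.projectPoints(np.array(P,float).reshape(-1,3),np.array(f["rvec"],float),np.array(f["tvec"],float),K,None)[0].reshape(-1,2)
E
python3 - <<'E'
from h import *
a=env.grab_frame("top");b=env.grab_frame("scene")
for n,f in(("top",a),("scene",b)):
    cv2.imwrite(f"pics/{n}0.png",f["frame"]); o,_=ray(f,(0,0)); print(n,o,f["fx"],f["cx"],f["cy"],f["rvec"])
print(env.read_state())
E
```

```text
pics
top [0.25037605 0.18134199 1.34077177] 521.5560641012281 287.43485448270957 202.6705495808306 [ 2.11398998 -2.11808904  0.19578375]
scene [-0.43002974  0.65456834  0.83812792] 524.7078757313849 279.59705171369046 213.78207162459634 [ 1.25463377 -2.10587368  1.03180073]
{'clock': 0.1, 'joints': array([ 1.17911966,  0.32174113, -0.07008007,  1.45155474,  0.02260191,
        1.37076154, -0.05689163]), 'qvel': array([ 0.00083194, -0.002423  , -0.00088462, -0.0035889 , -0.00090897,
        0.00162628, -0.00127596]), 'tau': array([-6.47000661e-06, -4.92570841e+01, -4.05625328e-01, -3.13399494e+01,
       -6.41326653e-02,  3.94041196e-02,  9.48939146e-05]), 'eef_pos': array([ 0.25633833, -0.59679423,  0.22157498]), 'orientation': array([-8.10968459e-04,  9.79485076e-01,  2.01514969e-01, -2.15180339e-04]), 'ft_force': array([ 0.59221082, -0.03979694,  0.51473309]), 'ft_torque': array([-0.05429122, -0.00767316,  0.01453849]), 'grasp_force': 0.0, 'width': 0.08709014008072385}
```

View pics/top0.png

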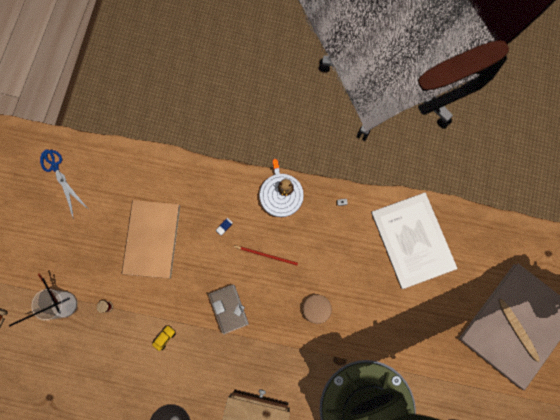

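View pics/scene0.png

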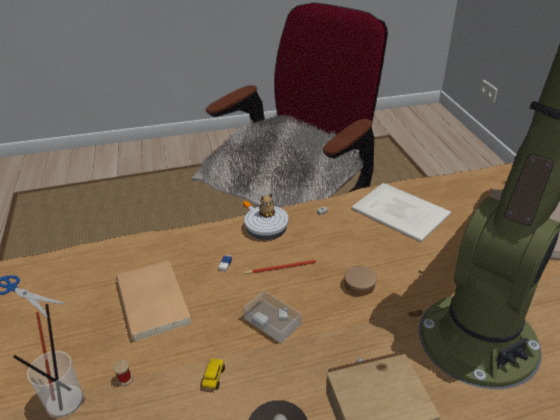

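Top: wheel at about (281,195), tab at (276,163), owl at (286,187), pad centre at (414,240), book at (152,239), sharpener at (342,202), eraser at (225,227). Scene: owl at (267,207).

```bash
python3 - <<'E'
from h import *
f=env.grab_frame("top"); g=env.grab_frame("scene")
for n,uv,z in(("wheel",(281,195),.03),("tab",(276,163),.03),("owlhead",(286,187),.08),("pad",(414,240),.009),("padc",(427,195),.009),("padc",(373,210),.009),("padc",(403,287),.009),("padc",(456,270),.009),("sharp",(342,202),.01),("eraser",(225,227),.01),("pen",(238,247),.005),("pen",(297,263),.005),("book",(152,239),.022)): print(n,pt(f,uv,z).round(3))
a=cv2.resize(f["frame"][145:225,240:325],None,fx=7,fy=7,interpolation=cv2.INTER_CUBIC)
b=cv2.resize(g["frame"][185:245,230:300],None,fx=7,fy=7,interpolation=cv2.INTER_CUBIC)
h=max(a.shape[0],b.shape[0]); 
c=np.zeros((600,800,3),np.uint8); a=cv2.resize(a,(425,400));b=cv2.resize(b,(375,321)); c[:400,:425]=a; c[:321,425:]=b
cv2.imwrite("pics/crop1.png",c[:400])
E
```

```text
wheel [0.527 0.209 0.03 ]
tab [0.612 0.222 0.03 ]
owlhead [0.537 0.196 0.08 ]
pad [ 0.413 -0.131  0.009]
padc [ 0.53  -0.171  0.009]
padc [ 0.491 -0.029  0.009]
padc [ 0.294 -0.098  0.009]
padc [ 0.336 -0.234  0.009]
sharp [0.512 0.051 0.01 ]
eraser [0.447 0.354 0.01 ]
pen [0.396 0.32  0.005]
pen [0.355 0.169 0.005]
book [0.415 0.538 0.022]
```

View pics/crop1.png

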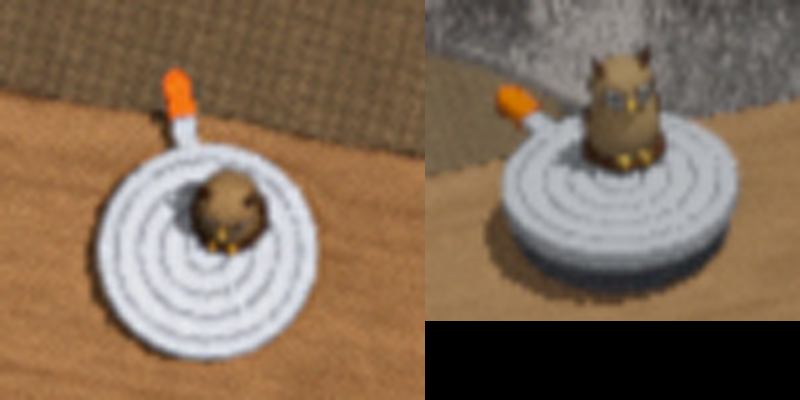

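```bash
cat >> h.py <<'E'
from scipy.spatial.transform import Rotation as Ro
def q(yaw):  # tool down, tool x axis at world angle yaw
    return np.array([0,np.cos(yaw/2),np.sin(yaw/2),0.])
def wrist():
    s=env.read_state(); f=env.grab_frame("wrist"); w,x,y,z=s["orientation"]
    T=np.eye(4); T[:3,:3]=Ro.from_quat([x,y,z,w]).as_matrix(); T[:3,3]=s["eef_pos"]
    M=np.linalg.inv(T@np.array(f["mount"])); f["rvec"]=cv2.Rodrigues(M[:3,:3])[0]; f["tvec"]=M[:3,3]
    return f
E
python3 - <<'E'
from h import *
f=env.grab_frame("wrist"); print(np.round(f["mount"],3),f["fx"],f["cx"],f["cy"])
env.clamp(10); s=env.read_state();print(s["clock"],s["width"])
for d in (0,1.57,-1.57,3.14,.4,-.4,2.2,-2.2):
  r=env.ik([0.5,0.2,0.28],q(d)); print(d,None if r is None else r.round(2))
E
```

```text
[[ 0.    -0.968 -0.25   0.068]
 [ 1.    -0.     0.001  0.   ]
 [-0.001 -0.25   0.968 -0.162]
 [ 0.     0.     0.     1.   ]] 376.8551344083949 276.8561225504132 206.24118766733105
1.775 0.0003974275433680155
0 [-0.13  0.08 -0.32  1.63  0.02  1.44 -2.02]
1.57 [-0.06  0.08 -0.39  1.63  0.03  1.44 -0.45]
-1.57 [ 0.63  0.2  -1.19  1.61  0.19  1.46  2.57]
3.14 [-0.12  0.08 -0.33  1.63  0.02  1.44  1.12]
0.4 [-0.14  0.07 -0.31  1.63  0.02  1.44 -1.62]
-0.4 [-0.09  0.08 -0.36  1.63  0.03  1.44 -2.42]
2.2 [ 0.05  0.09 -0.51  1.62  0.04  1.44  0.17]
-2.2 [ 0.63  0.2  -1.19  1.61  0.19  1.46  1.94]
```

```bash
python3 - <<'E'
from h import *
env.reach([0.53,0.2,0.24],q(2.2)); env.wait(.3)
f=wrist(); s=env.read_state(); print(s["clock"],s["eef_pos"],s["orientation"])
im=f["frame"].copy(); cv2.imwrite("pics/w1raw.png",im)
print(proj(f,[[.527,.209,.03],[.537,.196,.03],[.612,.222,.03]]))
cv2.imwrite("pics/w1.png",cv2.resize(im,(800,600)))
np.save("w1.npy",np.r_[f["rvec"].ravel(),f["tvec"]])
E
```

```text
5.0833 [0.53008217 0.1998257  0.23998067] [ 1.38199840e-05  4.53717050e-01  8.91145801e-01 -1.24384673e-05]
[[280.24826479 168.82299063]
 [280.64762591 184.99546027]
 [354.902311   207.16353106]]
```

View pics/w1.png

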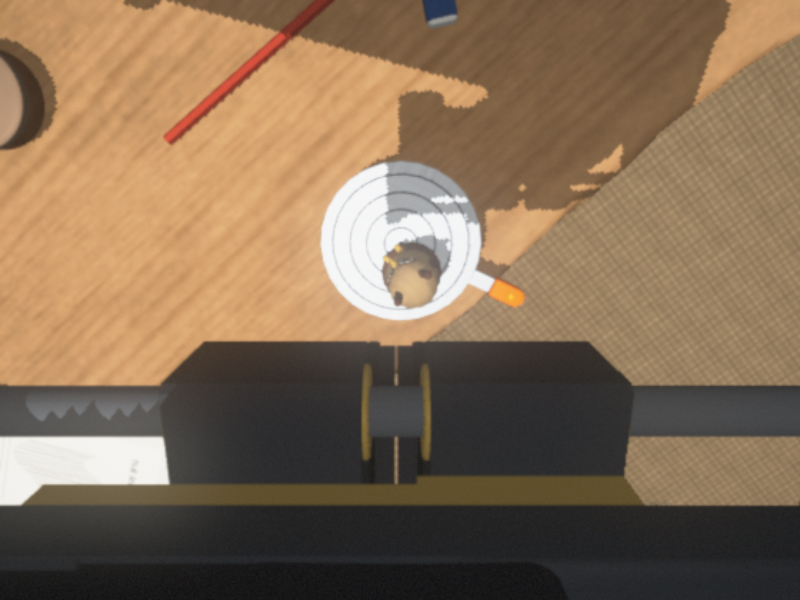

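```bash
python3 - <<'E'
from h import *
f=wrist(); im=f["frame"]
# wheel fit: bright low-sat region ellipse check
c=im[110:230,220:340]; c=cv2.resize(c,(600,600),interpolation=cv2.INTER_CUBIC)
# overlay model: wheel circle, foot circle guess
def circ(cx,cy,z,r,col):
    t=np.linspace(0,2*np.pi,80); P=np.c_[cx+r*np.cos(t),cy+r*np.sin(t),0*t+z]
    p=(proj(f,P)-[220,110])*5+2; cv2.polylines(c,[p.round().astype(int)],True,col,1)
circ(.527,.209,.03,.056,(0,0,255)); 
o=pt(f,(412*.7,272.6*.7),.034); print(o, pt(f,(401*.7,241*.7),.03)); circ(o[0],o[1],.034,.021,(0,255,0))
cv2.imwrite("pics/w1c.png",c)
E
```

```text
[0.5462524  0.19647514 0.034     ] [0.52728607 0.20943778 0.03      ]
```

View pics/w1c.png

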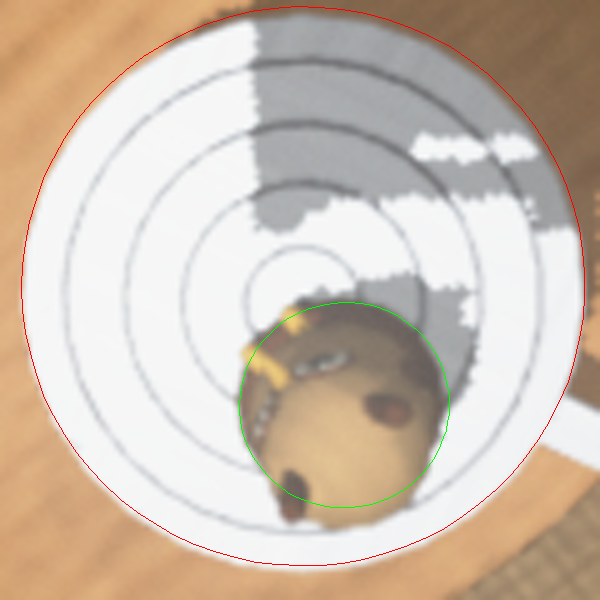

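```bash
cat >> h.py <<'E'
def look(name,C,O,pose=None):
    f=wrist(); im=f["frame"]; u=proj(f,[[C[0],C[1],.03]])[0].astype(int)-60; u=np.clip(u,0,[440,300])
    c=cv2.resize(im[u[1]:u[1]+120,u[0]:u[0]+120],(600,600),interpolation=cv2.INTER_CUBIC)
    for (x,y),z,r,col in((C,.03,.056,(0,0,255)),(C,.03,.0355,(0,0,255)),(O,.034,.021,(0,255,0))):
        t=np.linspace(0,2*np.pi,80); p=(proj(f,np.c_[x+r*np.cos(t),y+r*np.sin(t),0*t+z])-u)*5+2
        cv2.polylines(c,[p.round().astype(int)],True,col,1)
    cv2.imwrite(name,c); return f,u
def push(O,ang,end,v=.02,z=.034,yaw=None):
    """slide TCP along direction ang, from 48 mm behind owl O to `end` (xy); then back off and rise"""
    d=np.array([np.cos(ang),np.sin(ang)]); o=q(ang if yaw is None else yaw)
    a=np.array(end)-d*(np.dot(np.array(end)-np.array(O),d)+.048)
    env.reach([*a,.14],o); env.movel([*a,z],max_speed=.08)
    env.movel([*end,z],max_speed=v); env.wait(.2)
    s=env.read_state(); print("end",s["eef_pos"],s["ft_force"])
    env.movel([*(np.array(end)-d*.03),z],max_speed=.05); 
E
python3 - <<'E'
from h import *
C=np.array([.528,.2077]);O=np.array([.547,.1955])
v=C-O; ang=np.arctan2(v[1],v[0]); d=v/np.hypot(*v); print(ang)
push(O,ang,C-d*(.0305+.004))
env.movel([.53,.2,.24],max_speed=.15); env.wait(.2)
look("pics/w2.png",C,C-d*.004)
print(env.read_state()["clock"])
E
```

```text
2.5707873716835694
end [0.55705034 0.18901393 0.03398483] [ 0.14539892 -0.03320923 -0.60066884]
11.8833
```

View pics/w2.png

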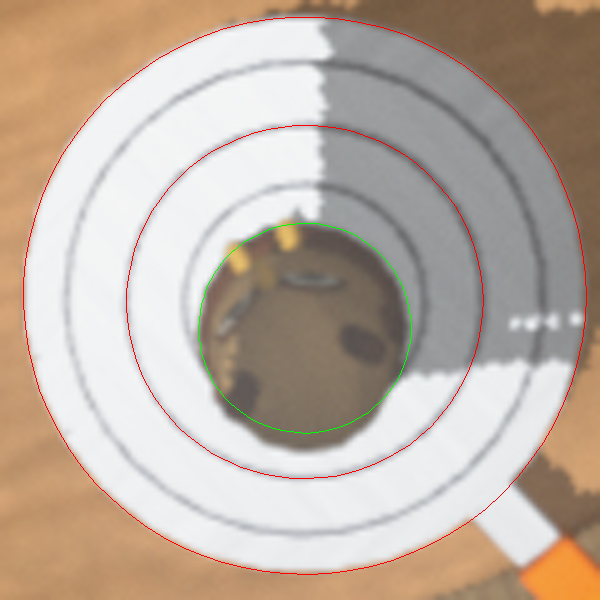

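The overlay fits: wheel rim on the red circle, and foot at about (305,328) on the predicted green circle, 4 mm short of centre. The owl faces up-left (about 170° in world), so the wheel must turn about +81°. I'll tap the last 4 mm, then turn the tab.

```bash
cat >> h.py <<'E'
def tabang(f,C):
    h=cv2.cvtColor(f["frame"],cv2.COLOR_BGR2HSV); m=cv2.inRange(h,(5,200,170),(16,255,255))
    n,l,st,ce=cv2.connectedComponentsWithStats(m); i=1+np.argmax(st[1:,4]); p=pt(f,ce[i],.03)[:2]-C
    return np.arctan2(p[1],p[0]),np.hypot(*p),st[i,4]
def turn(C,th0,dth,r=.084,z=.024,off=.022,step=.14):
    """push tab anticlockwise (dth>0) or clockwise from th0 by dth, finger back against its side"""
    sg=np.sign(dth); n=max(2,int(np.ceil(abs(dth)/step)))
    def P(th,o,zz=z): return [C[0]+r*np.cos(th)+sg*o*np.sin(th),C[1]+r*np.sin(th)-sg*o*np.cos(th),zz]
    env.reach(P(th0,off+.013,.15),q(th0)); env.movel(P(th0,off+.013),max_speed=.1)
    for th in np.r_[th0,th0+dth*np.arange(1,n+1)/n]: env.movel(P(th,off),q(th),max_speed=.035)
    th=th0+dth; print("turned",env.read_state()["eef_pos"],env.read_state()["ft_force"])
    env.movel(P(th,off+.02),max_speed=.05); env.movel(P(th,off+.02,.15),max_speed=.12)
E
python3 - <<'E'
from h import *
C=np.array([.528,.2077]);ang=2.5708; d=np.array([np.cos(ang),np.sin(ang)])
push(C-d*.004,ang,C-d*.0305)
env.movel([.53,.2,.24],max_speed=.15); env.wait(.2)
f,_=look("pics/w3.png",C,C); t=tabang(f,C); print(t,env.read_state()["clock"])
if abs(t[0]-.15)<.2 and .07<t[1]<.1:
    turn(C,t[0],np.radians(81)); print(env.read_state()["clock"])
    env.reach([.53,.2,.24],q(2.57)); env.wait(.2)
    f,_=look("pics/w4.png",C,C); print(tabang(f,C),env.read_state()["clock"])
E
```

```text
end [0.55371972 0.19116846 0.03399382] [-0.01006121 -0.33992127 -0.07331884]
(np.float64(0.19267064912739384), np.float64(0.0895616228453484), np.int32(67)) 17.875
turned [0.54734159 0.29220396 0.02401915] [-0.03388974  0.53021828 -0.28318845]
28.6583
(np.float64(1.5928545965841698), np.float64(0.08904912704155846), np.int32(17)) 29.9417
```

View pics/w4.png

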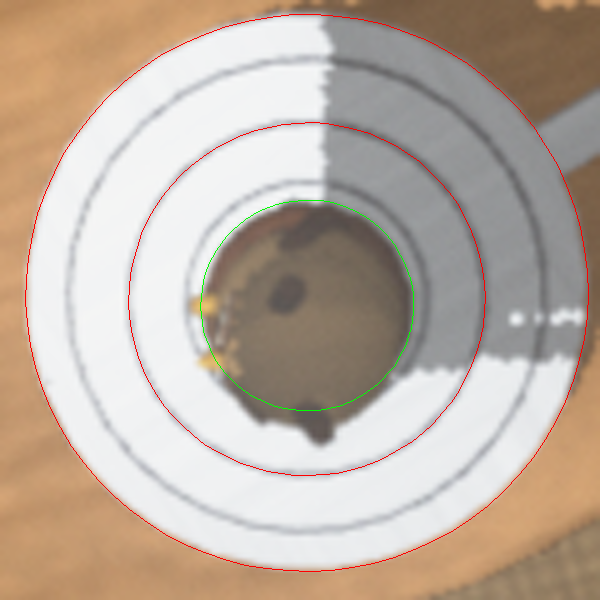

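After the turn, the foot lies on the green circle about the axis at (307,305), within about 1 mm. The toes at (203,305) and (212,362) and the ears at (286,294) and (320,430) give a heading of 246–251°, against 251° to the pad middle (tolerance ±11°).

```bash
python3 - <<'E'
from h import *
env.wait(.5); print(env.finish_job(), env.read_state()["clock"])
E
```

```text
the job is handed in; nothing more can be done
the job is handed in; nothing more can be done
```

The job is handed in but no verdict came back; in my last camera view the owl stood upright within about 1 mm of the wheel's axis, facing the pad middle to within about 5° (limit about 11°), at about 30 s of the 72 s allowed.

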